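# Set and lock the roller gap of a jug flattener

### The arm

A 6-joint arm with a two-finger parallel gripper is mounted at the origin on the work surface. World frame = base frame: x ahead of the robot, y to its left, z up, the work surface at z = 0. Lengths are in m, angles in rad, forces in N, time in s.
With the tool pointing down it reaches from about 0.325 to 0.85 m from the base axis. Payload 4.4 kg.
Tool frame: the origin (TCP) lies at the very end of the fingers, on their centre line; the grasp point (between the pads) lies 19 mm behind it; z points along the fingers, y is the line along which they close (so a half turn about z gives the same grasp; the last joint's range is limited). The gripper opens to 94 mm and grips with 3 to 60 N. Pads are 16 mm wide; open, the fingers measure 119 mm over their backs; the gripper's body (75 mm by 177 mm) begins 78 mm behind the grasp point.
Start: joints at [0.954, 0.207, 1.542, -0, 1.393, -0.15], TCP at [0.259, 0.513, 0.205] pointing down, gripper open.
Joint ranges: [-2.73, 2.73], [-0.86, 2.22], [0.23, 2.46], [-1.11, 4.25], [0.08, 2.63], [-2.82, 2.82]. Speed limits (rad/s): [2.79, 2.79, 3.14, 3.14, 3.14, 3.14].

### API

Orientations are given as a 3x3 rotation matrix whose columns are the frame's x, y, z axes.
In Python, from plant import manip gives the robot as it stands.
- The arm moves only by the tool advance, called after "Call:" as name(argument=value, ...), one argument or row to a line, values as JSON. Schema: {"type":"object","properties":{"motion":{"type":"array","items":{"type":"array","items":{"type":"number"},"minItems":6,"maxItems":6},"minItems":1,"maxItems":12},"aperture":{"type":"number"},"squeeze":{"type":"number"},"only":{"type":"string"},"quiet":{"type":"boolean"},"lines":{"type":"string"}},"required":["motion"],"additionalProperties":false}. motion is a list of rows, 1 to 12 of them, each of 6 numbers: dx, dy, dz in mm, then a rotation vector rx, ry, rz in units of 0.2 rad; each row is the pose to reach, as a shift and turn from the pose commanded when the call began, along the tool's axes at that moment; what a row does not reach only later rows make up. A row lasts 1/10 s, in which the tool goes at most 0.05 m and 0.15 rad, less where a joint would pass 70% of its speed; a pose out of reach is approached as far as the arm can. aperture is the finger opening in m, set as the call begins (left out keeps the last). The fingers move at their own pace and stop on an object; squeeze is the grip in N (left out, the last holds). Time passes only in rows, so rows that do not move let the fingers close. The tool returns the time, the measured TCP pose, the force, the opening and the grip force at its end. only (a regular expression) keeps the lines of the reply that match it, lines (a string "A,B") keeps lines A to B, and quiet returns only ok. Input that does not fit is refused with a message, and nothing moves.
- manip.sense(): the state, without advancing time (a new reading comes with each control period).
- manip.read_camera(name): name is "scene" or "top" or "wrist"; returns a dict with "pixels" (400x640x3 uint8, red, green, blue), "fx", "fy", "cx", "cy" (pixels), "k1" (the pictures are not rectified: a ray, as slopes to the right and down, at radius r is drawn at 1 + k1 r^2 times it, then the intrinsics apply), "rvec" (rotation vector, rad) and "tvec" (3), from world to camera coordinates, as OpenCV has them; the wrist camera has in their place "tool_from_camera" (4x4, takes a point from camera to tool coordinates, whose origin is the TCP and whose axes are the flange's). Camera axes: x right, y down, z forward; pixel columns grow to the right and rows downward; lengths in m; the calibration is good to about 2 mm. A picture is of the moment at which its call begins: read the wrist's pose just before it. There is no depth.
- manip.finish_job(): hands the job in; it is judged then, once.
The state is a dict: "clock": time; "joints": joint angles; "qd": joint speeds; "joint_torque": joint torques, N m; "ee_pos": TCP position; "tool_rot": TCP orientation; "wrist_force": force on the tool from outside, world axes, zero at the start; "torque": the same for the moment, N m; "width": finger opening in m; "grip_force": force on a finger pad.
Only numpy, scipy, OpenCV 4.12 (cv2) and the standard library are available. Lean on these libraries where they do the work, as an engineer would, in place of code of your own. Each camera call takes 0.05 s, during which the arm holds its last target. There are 200 camera calls.

### The job

On the flattener's control deck, turn the knob that has the knurled steel lock ring beneath it until its white pointer points at the long mark on its plate. Then tighten its lock ring by turning it clockwise (seen from above) until it stops, with the pointer still on the long mark, and let go. Leave the plain knob, the one without a ring, as it is set.

Things in the scene. Friction and masses are not known exactly. Their poses are not given: they have to be found in the camera images.
- gap_knob (a joint): knob (rad): black bar 38 x 12 mm, 22 tall, on a skirt of radius 20; skirt top 16.5 mm, bar top 38.5 mm above gap_axis. White line on one half of the bar: pointer. 0: pointer at the long mark; positive: counterclockwise of it from above; range -2.3 to 2.3, starts -1.2 to -0.5. Friction 0.05 N m, stays where left
- lock_ring (a joint): lock ring (rad): round knurled steel, 60 mm diameter, 21 tall, under the knob on the same axis; fingers can straddle the narrower knob. Grows clockwise from above: 0 loose, 1.25 tight at a hard stop; starts 0 to 0.2. A dark groove on its top points at the long mark when tight. Friction 0.08 N m, stays where left; does not turn the knob
- gap_axis (a point): on the upright axis of knob and ring, at the ring's mid-height (ring +-10.5 mm). z up; the long mark (21 x 6 mm, others 6 x 2) lies towards its own -x, on the side away from the robot. Plate, radius 56, top 22.5 mm below; grey deck 150 x 310, top 26.5 below. Plain knob's axis is 156 mm away on the same deck; rollers and cheeks beside the deck rise 16 mm above this point
- feed_tip (a point): pointer tip, at the top of the plain knob to be left alone: same black bar, on a thin post without a ring, as high as the gap knob; the tip is 19 mm from that knob's axis

How it is judged:
On the way, in this order (a step that is already met when the one before it is completed fails the run):
1. the gap knob's pointer is within 10 degrees of the long mark while the lock ring is still loose (below 0.5 rad) (value of joint gap_knob between -0.175 and 0.175 rad and value of joint lock_ring below 0.5 rad), for 0.2 s.
2. the lock ring is turned to within 0.2 rad of its stop with the pointer within 10 degrees of the long mark (value of joint lock_ring above 1.05 rad and value of joint gap_knob between -0.175 and 0.175 rad), for 0.2 s.
At the end, for the whole second after the job is handed in: the gap knob's pointer within 10 degrees (0.175 rad) of the long mark and the lock ring tight, within 0.2 rad of its stop (joint above 1.05) (all of step 2); the robot touches nothing.
It fails at once if the plain knob is turned (its pointer tip moves more than 6 mm) (distance of feed_tip from where it was at the start of the episode above 0.006 m).
It also fails if it takes over 43 s, if anything falls off the work surface, if the arm or the gripper's body presses on something with over 40 N, if the wrist force passes 120 N, or if a joint passes its speed limit or range.

## Working session

There is one attempt and no reset: what is moved stays moved. The work goes in short steps, Python scripts to look and compute and a tool call to move; the robot and the scene stay as the last step left them, time stands still between calls to the robot, and variables do not carry over. Pictures are saved under pics/ and viewed, at most 10 in all, crops included, and the job is handed in when it is done.

```bash
ls; mkdir -p pics
```

Run:
```python
from plant import manip
import cv2
s=manip.sense(); print({k:s[k] for k in("clock","ee_pos","tool_rot","width")})
for n in("top","scene"):
    c=manip.read_camera(n); cv2.imwrite(f"pics/{n}0.png",c["pixels"][:,:,::-1])
    print({k:v for k,v in c.items() if k!="pixels"})
```

```text
pics
plant.py
{'clock': 0.0, 'ee_pos': array([0.25832382, 0.51282006, 0.20429549]), 'tool_rot': array([[-8.93001887e-01,  4.50051054e-01, -1.29567789e-03],
       [ 4.50052795e-01,  8.93000080e-01, -1.82724017e-03],
       [ 3.34689094e-04, -2.21485237e-03, -9.99997491e-01]]), 'width': 0.09391532123676093}
{'fx': 394.5840568350492, 'fy': 394.5840568350492, 'cx': 315.52426003816646, 'cy': 199.75701204256777, 'k1': -0.03373380969443638, 'rvec': array([ 2.17790788, -2.02431279,  0.21290283]), 'tvec': array([0.01017515, 0.59789145, 0.68881868])}
{'fx': 370.6084694758293, 'fy': 370.6084694758293, 'cx': 323.05686438347374, 'cy': 199.66912301453303, 'k1': -0.030003648330006204, 'rvec': array([ 2.08577563,  1.65522981, -0.4570253 ]), 'tvec': array([-0.18258004, -0.39306641,  1.05635904])}
```
View pics/top0.png

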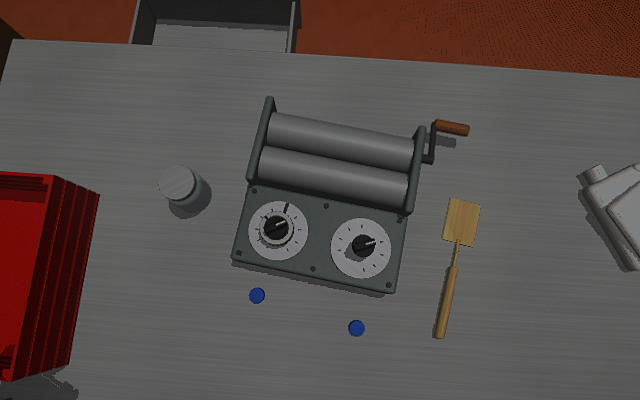

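View pics/scene0.png

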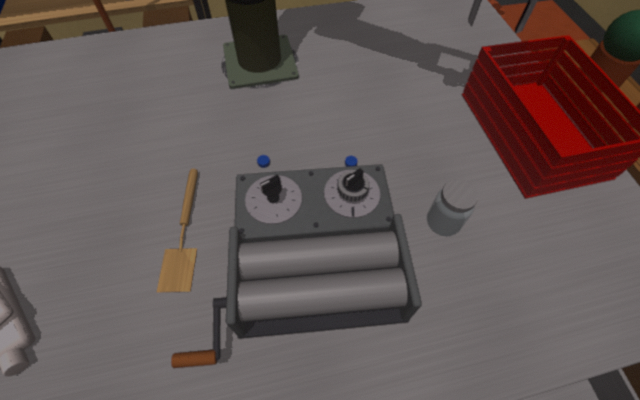

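The top view shows the gap knob with its ring at about (276,228) and its long mark at (286,209). The plain knob is at (363,246). In the scene view they are at (353,185) and (272,190). Next I'll locate the plates in both views.

Create h.py:
```python
import numpy as np,cv2
from plant import manip
def shot(n):
    s=manip.sense() if n=="wrist" else None
    c=manip.read_camera(n)
    if s is not None:
        T=np.eye(4);T[:3,:3]=s["tool_rot"];T[:3,3]=s["ee_pos"]
        M=T@c["tool_from_camera"];c["R"]=M[:3,:3].T;c["o"]=M[:3,3]
    else:
        c["R"]=cv2.Rodrigues(np.array(c["rvec"]))[0];c["o"]=-c["R"].T@c["tvec"]
    return c
def ray(c,p):
    q=np.array([(p[0]-c["cx"])/c["fx"],(p[1]-c["cy"])/c["fy"]]);u=q.copy()
    for _ in range(10):u=q/(1+c["k1"]*(u@u))
    d=c["R"].T@np.array([u[0],u[1],1]);return d/np.linalg.norm(d)
def onz(c,p,z):
    d=ray(c,p);return c["o"]+d*(z-c["o"][2])/d[2]
def tri(a,b):
    A=np.zeros((3,3));v=np.zeros(3);r=[]
    for c,p in(a,b):
        d=ray(c,p);P=np.eye(3)-np.outer(d,d);A+=P;v+=P@c["o"]
    x=np.linalg.solve(A,v)
    return x,[np.linalg.norm(np.cross(ray(c,p),x-c["o"])) for c,p in(a,b)]
def proj(c,X):
    x=c["R"]@(np.asarray(X)-c["o"]);u=x[:2]/x[2];u=u*(1+c["k1"]*(u@u))
    return np.array([u[0]*c["fx"]+c["cx"],u[1]*c["fy"]+c["cy"]])
def plate(c,g,r=36):
    a=c["pixels"];m=np.zeros(a.shape[:2],np.uint8);cv2.circle(m,g,r,255,-1)
    m&=((a.min(2)>110)*255).astype(np.uint8)
    pts=np.argwhere(m)[:,::-1].astype(np.int32)
    return cv2.fitEllipse(cv2.convexHull(pts.reshape(-1,1,2)))
```

Run:
```python
from h import *
t,s=shot("top"),shot("scene")
for n,g,h in(("gap",(279,231),(353,193)),("plain",(361,248),(273,198))):
    a,b=plate(t,g),plate(s,h,33);print(n,a,b,*tri((t,a[0]),(s,b[0])))
for n,g in(("t",t["pixels"][190:275,235:325]),("s",s["pixels"][160:225,310:400])):cv2.imwrite(f"pics/{n}.png",cv2.resize(g[:,:,::-1],None,fx=6,fy=6,interpolation=2))
print(*[onz(t,p,.07) for p in((286,205),(285,213))])
```

```text
gap ((277.7370910644531, 230.32943725585938), (58.30241394042969, 59.575836181640625), 57.17953109741211) ((351.860595703125, 193.0421142578125), (44.54246520996094, 53.20401382446289), 96.71432495117188) [0.53093837 0.11984816 0.07128213] [np.float64(0.00030878234549840654), np.float64(0.0003087823454983251)]
plain ((360.4856872558594, 247.89073181152344), (59.12398147583008, 60.766700744628906), 136.53836059570312) ((273.0423889160156, 198.8870086669922), (45.54261779785156, 54.298095703125), 80.43052673339844) [ 0.50952536 -0.03555285  0.07141404] [np.float64(0.00011100489083152687), np.float64(0.00011100489083152965)]
[0.58019569 0.10860409 0.07      ] [0.56475    0.10910994 0.07      ]
```

View pics/t.png

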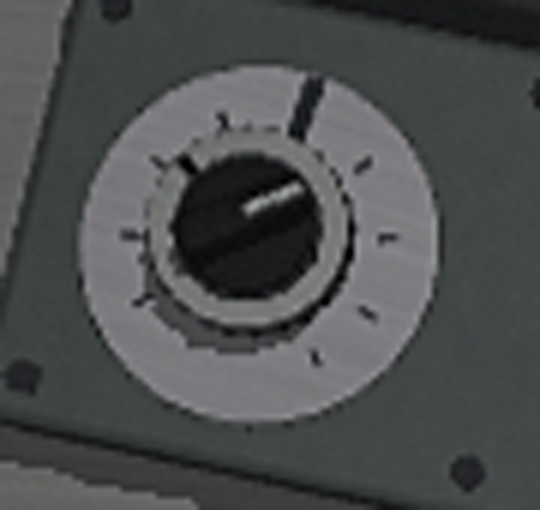

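The crop shows the mark at about (308,107) in crop pixels, the white pointer from (247,210) to (303,185), about 45° clockwise of the mark, and the groove at (187,163). I'll move above the knob for a wrist view.

Careful with the scale: shifts go in mm and turns go in units of 0.2 rad. That gives: -0.05 m is -50, -0.42 m is -420, 0.57 rad is 2.85.

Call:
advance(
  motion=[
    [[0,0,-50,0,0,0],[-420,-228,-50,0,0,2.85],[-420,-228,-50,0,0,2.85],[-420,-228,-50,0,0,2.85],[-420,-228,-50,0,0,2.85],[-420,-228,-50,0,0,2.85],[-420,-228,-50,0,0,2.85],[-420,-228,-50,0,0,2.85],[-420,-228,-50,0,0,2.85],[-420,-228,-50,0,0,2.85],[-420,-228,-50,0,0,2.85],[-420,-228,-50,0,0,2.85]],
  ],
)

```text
refused: motion[0]: the value is too long (schema: maxItems 6). Nothing was moved.
```

Refused on format, not on reach. It needs a list of rows, each a list of 6 numbers.

Call:
advance(
  motion=[
    [0,0,-50,0,0,0],
    [-420,-228,-50,0,0,2.85],
    [-420,-228,-50,0,0,2.85],
    [-420,-228,-50,0,0,2.85],
    [-420,-228,-50,0,0,2.85],
    [-420,-228,-50,0,0,2.85],
    [-420,-228,-50,0,0,2.85],
    [-420,-228,-50,0,0,2.85],
    [-420,-228,-50,0,0,2.85],
    [-420,-228,-50,0,0,2.85],
    [-420,-228,-50,0,0,2.85],
    [-420,-228,-50,0,0,2.85],
  ],
)

```text
clock: 1.4
ee_pos: [0.5328, 0.1176, 0.2549]
tool_rot: [[-0.504, 0.863, -0.0], [0.863, 0.504, -0.001], [-0.001, -0.001, -1.0]]
wrist_force: [-0.3, 0.4, -0.3]
width: 0.0939
grip_force: 0.0
```

Call:
advance(
  motion=[
    [0,0,0,0,0,0],
    [0,0,0,0,0,0],
    [0,0,0,0,0,0],
    [0,0,0,0,0,0],
  ],
)

```text
clock: 1.8
ee_pos: [0.5307, 0.1221, 0.2556]
tool_rot: [[-0.511, 0.86, 0.0], [0.86, 0.511, 0.0], [0.0, 0.0, -1.0]]
wrist_force: [0.2, -0.2, -0.4]
width: 0.0941
grip_force: 0.0
```

Run:
```python
from h import *
c=shot("wrist");cv2.imwrite("pics/w1.png",c["pixels"][:,:,::-1])
print(c["o"],c["R"],proj(c,[.531,.12,.0938]))
```

```text
[0.48842779 0.19351308 0.43552305] [[ 8.58987462e-01  5.11996518e-01 -3.24358019e-04]
 [ 4.91166459e-01 -8.23861234e-01  2.82857167e-01]
 [ 1.44554659e-01 -2.43130074e-01 -9.59161987e-01]] [322.1490601 186.2654758]
```

View pics/w1.png

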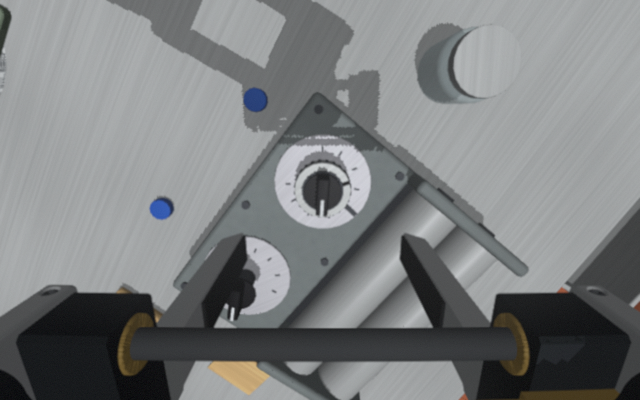

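The wrist view shows the gap knob at (322,188), its pointer at (322,207), the long mark at (350,211) and the groove at about (346,183). Next I'll measure them by masks.

Create m.py:
```python
from h import *
zp=.0713
def ang(c,e,zp=zp):
    # mark: dark blob on plate at radius 35..54 mm ; pointer: bright blob near axis on bar top; groove on ring top
    a=c["pixels"].min(2)
    C=onz(c,e,zp);h,w=a.shape
    out={}
    for n,z,r0,r1,f in(("mark",zp,.033,.0535,lambda v:v<95),("pointer",zp+.061,.003,.0185,lambda v:v>120),("groove",zp+.033,.0225,.029,lambda v:v<90)):
        p0=proj(c,[C[0],C[1],z]).astype(int);m=np.zeros((h,w),np.uint8)
        for y in range(max(0,p0[1]-70),min(h,p0[1]+70)):
            for x in range(max(0,p0[0]-70),min(w,p0[0]+70)):
                d=np.linalg.norm((onz(c,(x,y),z)-C)[:2])
                if r0<d<r1 and f(a[y,x]):m[y,x]=255
        k,l,st,ce=cv2.connectedComponentsWithStats(m)
        for i in sorted(range(1,k),key=lambda i:-st[i,4])[:3]:
            P=np.array([onz(c,q[::-1],z)[:2]-C[:2] for q in np.argwhere(l==i)]);M=P.mean(0)
            v=np.linalg.svd(P-M)[2][0] if len(P)>2 else M
            v=v*np.sign(v@M)
            print(n,st[i,4],ce[i].round(1),"r",round(np.hypot(*M),4),"ang",np.degrees(np.arctan2(M[1],M[0])).round(1),"axis",np.degrees(np.arctan2(v[1],v[0])).round(1))
    return C
```

Run:
```python
from m import *
w=shot("wrist")
e=plate(w,(323,183),50);print(e);print(ang(w,e[0]))
t=shot("top");print("top", proj(t,[.531,.12,.0713]))
s=manip.sense();print(s["ee_pos"],s["tool_rot"][:2,1])
cv2.imwrite("pics/w2.png",cv2.resize(w["pixels"][125:235,265:380,::-1],None,fx=5,fy=5,interpolation=2))
```

```text
((323.0008850097656, 183.3345184326172), (99.05026245117188, 100.03688049316406), 89.67234802246094)
mark 34 [350.3 209.7] r 0.046 ang -14.1 axis -15.1
mark 15 [317.2 211.8] r 0.0357 ang -70.4 axis -57.6
mark 13 [325.  212.7] r 0.0362 ang -55.4 axis -59.1
pointer 79 [334.  208.5] r 0.0156 ang -14.6 axis 74.6
pointer 62 [321.5 208. ] r 0.0107 ang -67.4 axis -60.0
pointer 41 [310.7 208.5] r 0.0165 ang -106.8 axis 165.3
groove 14 [346.1 182.7] r 0.0259 ang 50.1 axis 44.7
groove 14 [317.1 211.9] r 0.0249 ang -74.2 axis -53.2
groove 12 [325.  212.5] r 0.0249 ang -54.2 axis -59.0
[0.53294319 0.11848473 0.0713    ]
top [277.49816259 230.2442577 ]
[0.53095612 0.1215499  0.25557697] [0.86018083 0.50998911]
```

View pics/w2.png

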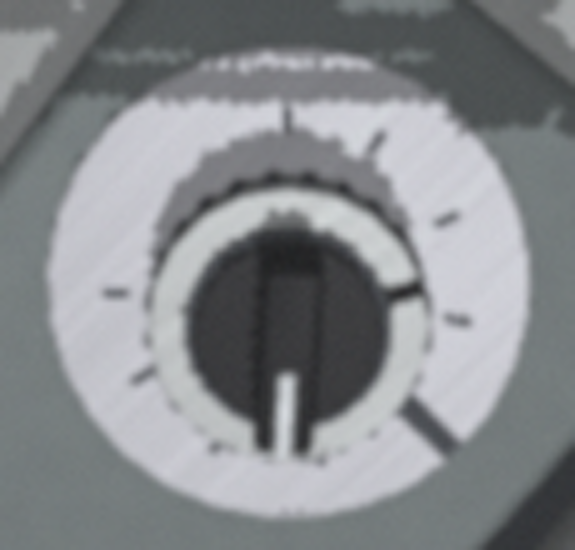

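The mark is at -14.5° and the pointer at -60°, so the knob needs +45.5° CCW. The ring groove is at 50°, so its value is about 0.12. The axis is near (0.532, 0.119). I'll descend on the bar and close.

Scaled: 0.12 m is 120, 0.05 m is 50.

Call:
advance(
  motion=[
    [-2.6,0,50,0,0,0],
    [-2.6,0,90,0,0,0],
    [-2.6,0,120,0,0,0],
    [-2.6,0,140,0,0,0],
    [-2.6,0,141,0,0,0],
    [-2.6,0,141,0,0,0],
    [-2.6,0,141,0,0,0],
  ],
  aperture=0.06,
)

```text
clock: 2.65
ee_pos: [0.534, 0.1188, 0.1163]
tool_rot: [[-0.509, 0.861, 0.003], [0.861, 0.509, 0.0], [-0.002, 0.003, -1.0]]
wrist_force: [-0.5, 0.2, -0.2]
width: 0.0602
grip_force: 0.0
```

Call:
advance(
  motion=[
    [0,0,0,0,0,0],
    [0,0,0,0,0,0],
    [0,0,0,0,0,0],
    [0,0,0,0,0,0],
    [0,0,0,0,0,0],
    [0,0,0,0,0,0],
    [0,0,0,0,0,0],
    [0,0,0,0,0,0],
  ],
  aperture=0,
  squeeze=20,
)

```text
clock: 3.45
ee_pos: [0.532, 0.1183, 0.1144]
tool_rot: [[-0.509, 0.861, -0.001], [0.861, 0.509, -0.001], [0.0, -0.002, -1.0]]
wrist_force: [-2.0, -0.7, 1.9]
width: 0.0117
grip_force: 19.7
```

Call:
advance(
  motion=[
    [0,0,0,0,0,-0.5],
    [0,0,0,0,0,-1],
    [0,0,0,0,0,-1.5],
    [0,0,0,0,0,-2],
    [0,0,0,0,0,-2.5],
    [0,0,0,0,0,-3],
    [0,0,0,0,0,-3.5],
    [0,0,0,0,0,-3.97],
    [0,0,0,0,0,-3.97],
    [0,0,0,0,0,-3.97],
    [0,0,0,0,0,-3.97],
  ],
)

```text
clock: 4.55
ee_pos: [0.5324, 0.1186, 0.1144]
tool_rot: [[-0.97, 0.242, -0.0], [0.242, 0.97, -0.0], [0.0, -0.0, -1.0]]
wrist_force: [-0.6, -1.0, 1.2]
width: 0.0119
grip_force: 19.9
```

Call:
advance(
  motion=[
    [0,0,0,0,0,0],
    [0,0,0,0,0,0],
    [0,0,0,0,0,0],
    [0,0,0,0,0,0],
  ],
  aperture=0.06,
)

```text
clock: 4.95
ee_pos: [0.5327, 0.1187, 0.1144]
tool_rot: [[-0.971, 0.241, 0.0], [0.241, 0.971, 0.0], [-0.0, 0.0, -1.0]]
wrist_force: [0.4, -0.6, -0.1]
width: 0.0404
grip_force: 0.0
```

Call:
advance(
  motion=[
    [0,0,-40,0,0,0],
    [0,0,-80,0,0,0],
    [0,0,-120,0,0,0],
    [0,0,-120,0,0,0],
    [0,0,-120,0,0,0],
    [0,0,-120,0,0,0],
  ],
  aperture=0.09,
)

```text
clock: 5.55
ee_pos: [0.5315, 0.1186, 0.2328]
tool_rot: [[-0.971, 0.24, -0.003], [0.24, 0.971, -0.0], [0.003, -0.001, -1.0]]
wrist_force: [0.5, 0.5, -0.1]
width: 0.088
grip_force: 0.0
```

Run:
```python
from m import *
w=shot("wrist");g=proj(w,[.532,.119,.0713]);print(g)
e=plate(w,tuple(int(v) for v in g.round()),54);print(e);print(ang(w,e[0]))
cv2.imwrite("pics/w3.png",cv2.resize(w["pixels"][125:255,255:390,::-1],None,fx=4,fy=4,interpolation=2))
```

```text
[323.30940838 185.18537852]
((322.94775390625, 186.13748168945312), (104.9493637084961, 107.9649658203125), 92.14574432373047)
mark 28 [323.1 226.9] r 0.0477 ang -13.7 axis -15.7
mark 18 [327.2 217. ] r 0.0361 ang -6.2 axis -24.3
mark 15 [319. 217.] r 0.0361 ang -20.9 axis -14.1
pointer 86 [310.  212.5] r 0.0156 ang -63.6 axis -153.0
pointer 72 [323.3 213.1] r 0.0107 ang -12.0 axis -14.7
pointer 70 [335.4 213.6] r 0.016 ang 32.2 axis 119.9
groove 18 [345.9 204.6] r 0.0257 ang 50.6 axis 44.1
groove 15 [327.3 217.1] r 0.0248 ang -3.4 axis -38.5
groove 13 [318.9 217.3] r 0.0249 ang -23.2 axis -4.8
[0.53294761 0.11835836 0.0713    ]
```

View pics/w3.png

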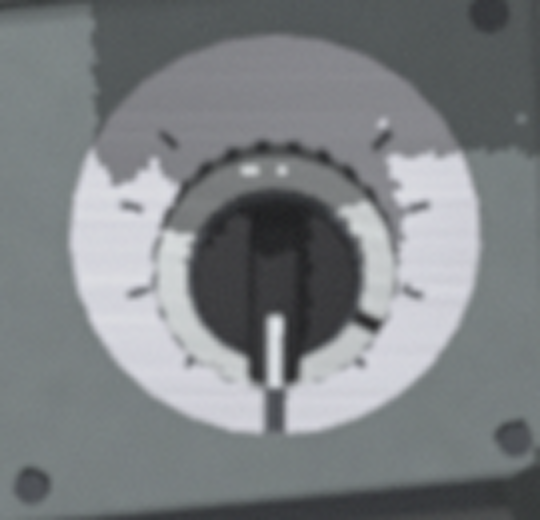

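The pointer now lies on the long mark: the line at (275,350) and the mark at (275,410) in the crop, both about -14.5°. The ring groove is still near 50°. I'll turn the open gripper back 0.7 rad CCW, then straddle the knob and grip the ring.

Call:
advance(
  motion=[
    [0,0,0,0,0,-0.7],
    [0,0,0,0,0,-1.4],
    [0,0,0,0,0,-2.1],
    [0,0,0,0,0,-2.8],
    [0,0,40,0,0,-3.5],
    [0,0,80,0,0,-3.5],
    [0,0,110,0,0,-3.5],
    [0,0,135,0,0,-3.5],
    [0,0,150,0,0,-3.5],
    [0,0,154,0,0,-3.5],
    [0,0,154,0,0,-3.5],
    [0,0,154,0,0,-3.5],
  ],
  aperture=0.094,
)

```text
clock: 6.8
ee_pos: [0.533, 0.1186, 0.0808]
tool_rot: [[-0.897, -0.441, 0.001], [-0.441, 0.897, 0.0], [-0.001, -0.0, -1.0]]
wrist_force: [-0.8, -0.1, -0.5]
width: 0.0939
grip_force: 0.0
```

Call:
advance(
  motion=[
    [0,0,0,0,0,0],
    [0,0,0,0,0,0],
    [0,0,0,0,0,0],
    [0,0,0,0,0,0],
    [0,0,0,0,0,0],
    [0,0,0,0,0,0],
    [0,0,0,0,0,0],
  ],
  aperture=0,
  squeeze=30,
)

```text
clock: 7.5
ee_pos: [0.5325, 0.1191, 0.0808]
tool_rot: [[-0.897, -0.441, -0.0], [-0.441, 0.897, 0.001], [-0.0, 0.001, -1.0]]
wrist_force: [-0.8, 3.1, 3.0]
width: 0.0593
grip_force: 30.0
```

Call:
advance(
  motion=[
    [0,0,0,0,0,0.5],
    [0,0,0,0,0,1],
    [0,0,0,0,0,1.5],
    [0,0,0,0,0,2],
    [0,0,0,0,0,2.5],
    [0,0,0,0,0,3],
    [0,0,0,0,0,3.5],
    [0,0,0,0,0,4],
    [0,0,0,0,0,4.5],
    [0,0,0,0,0,5],
    [0,0,0,0,0,5.25],
    [0,0,0,0,0,5.25],
  ],
)

```text
clock: 8.7
ee_pos: [0.5325, 0.1183, 0.0807]
tool_rot: [[-0.829, 0.559, -0.0], [0.559, 0.829, -0.001], [-0.0, -0.001, -1.0]]
wrist_force: [-2.9, 0.4, 3.6]
width: 0.0592
grip_force: 30.0
```

```bash
python3 -c "
from h import *
print(manip.sense()['torque'])"
```

```text
[ 0.007793    0.33055153 -0.05366993]
```

Call:
advance(
  motion=[
    [0,0,0,0,0,0.25],
    [0,0,0,0,0,0.5],
    [0,0,0,0,0,0.65],
    [0,0,0,0,0,0.65],
    [0,0,0,0,0,0.65],
  ],
)

```text
clock: 9.2
ee_pos: [0.534, 0.1168, 0.0807]
tool_rot: [[-0.752, 0.66, 0.003], [0.66, 0.752, -0.004], [-0.005, -0.001, -1.0]]
wrist_force: [1.8, -5.1, 0.8]
width: 0.0596
grip_force: 30.0
```

```bash
python3 -c "
from h import *
print(manip.sense()['torque'])"
```

```text
[-0.9538646  -0.40792395  0.7067541 ]
```

The torque rose to 0.7 N m, so the ring is at its stop. I'll release a little, lift and check.

Scaled: -0.03 rad is -0.15.

Call:
advance(
  motion=[
    [0,0,0,0,0,-0.15],
    [0,0,0,0,0,-0.15],
  ],
)

```text
clock: 9.4
ee_pos: [0.5341, 0.1168, 0.0808]
tool_rot: [[-0.77, 0.638, 0.003], [0.638, 0.77, -0.003], [-0.004, -0.0, -1.0]]
wrist_force: [2.4, -5.7, 0.8]
width: 0.0594
grip_force: 30.0
```

Call:
advance(
  motion=[
    [0,0,0,0,0,0],
    [0,0,0,0,0,0],
    [0,0,0,0,0,0],
    [0,0,0,0,0,0],
  ],
  aperture=0.08,
)

```text
clock: 9.8
ee_pos: [0.5322, 0.1189, 0.0802]
tool_rot: [[-0.769, 0.639, -0.001], [0.639, 0.769, 0.0], [0.001, -0.0, -1.0]]
wrist_force: [0.8, 0.3, 0.5]
width: 0.0801
grip_force: 0.0
```

Call:
advance(
  motion=[
    [0,0,-40,0,0,0],
    [0,0,-80,0,0,0],
    [0,0,-120,0,0,0],
    [0,0,-150,0,0,0],
    [0,0,-150,0,0,0],
    [0,0,-150,0,0,0],
    [0,0,-150,0,0,0],
  ],
)

```text
clock: 10.5
ee_pos: [0.5312, 0.1186, 0.2284]
tool_rot: [[-0.77, 0.639, -0.004], [0.639, 0.77, -0.0], [0.003, -0.002, -1.0]]
wrist_force: [0.2, -0.0, -0.6]
width: 0.0803
grip_force: 0.0
```

Run:
```python
from m import *
w=shot("wrist");g=proj(w,[.532,.119,.0713])
e=plate(w,tuple(int(v) for v in g.round()),54);print(g,e);print(ang(w,e[0]))
x,y=g.astype(int);cv2.imwrite("pics/w4.png",cv2.resize(w["pixels"][y-65:y+65,x-65:x+65,::-1],None,fx=4,fy=4,interpolation=2))
```

```text
[323.87492691 186.25377179] ((324.08489990234375, 186.8356475830078), (105.69363403320312, 107.89222717285156), 84.05157470703125)
mark 48 [339.2 220.8] r 0.0426 ang -16.2 axis 0.3
mark 20 [326.2 218.3] r 0.0362 ang -35.8 axis -1.9
mark 5 [336.4 151.4] r 0.0404 ang 121.8 axis 120.0
pointer 117 [315.1 216.4] r 0.0151 ang -72.5 axis 17.2
pointer 71 [328.7 213.7] r 0.0109 ang -17.1 axis -14.9
pointer 38 [340.8 211. ] r 0.0169 ang 24.2 axis 113.3
groove 20 [335.1 216.6] r 0.0252 ang -13.5 axis -19.4
groove 15 [326.8 219. ] r 0.0253 ang -33.4 axis -7.3
[0.53264478 0.11876226 0.0713    ]
```

View pics/w4.png

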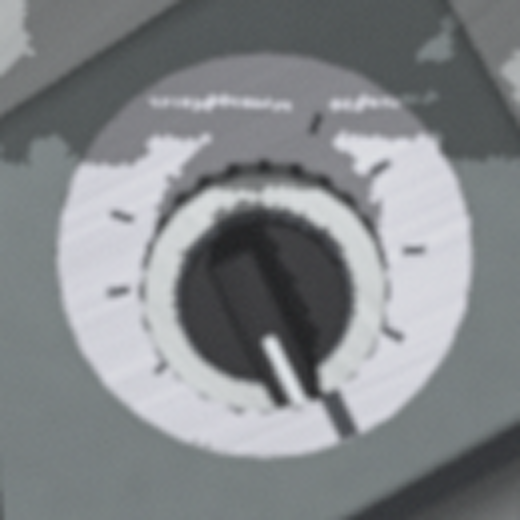

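The pointer line, from (265,340) to (295,400), is at -14.9° and parallel to the mark. The groove, at (325,385), lines up with the mark at -13.5°, so the ring is tight. The gripper is clear, so I'll hand in.

```bash
python3 -c "
from plant import manip
print(manip.finish_job())"
```

```text
the job is handed in; nothing more can be done
None
```

Job handed in at about 10.5 s: by the last wrist picture, the gap knob's pointer is on the long mark and the lock ring is tight at its stop. The gripper is clear, and the arm never went near the plain knob; no verdict was returned.

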